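# Roll a rejected tin into the pedal bin

### The arm

A 7-joint arm with a two-finger parallel gripper is mounted at the origin on the work surface. World frame = base frame: x ahead of the robot, y to its left, z up, the work surface at z = 0. Lengths are in mm, angles in degrees, forces in N, time in s.
With the tool pointing down it reaches from about 425 to 800 mm from the base axis. Payload 8.3 kg.
Tool frame: the origin (TCP) lies midway between the tips of the shut fingers; the grasp point (between the pads) lies r.tcp_to_grasp behind it (r.tcp_to_grasp is the distance from the TCP to the grasp point, in mm); z points along the fingers, y is the line along which they close (so a half turn about z gives the same grasp; the last joint's range is limited). The gripper opens to 85 mm and grips with 20 to 120 N. Pads are 22 mm wide; open, the fingers measure 114 mm over their backs; the gripper's body (76 mm by 85 mm) begins 54 mm behind the grasp point. The pads swing forward as they close: fully open they stand 13 mm farther back than shut.
Start: joints at [66.01, 21.967, 0.94, 78.501, -0.361, 79.538, -2.664], TCP at [217.749, -585.821, 202.579] pointing down, gripper open.
Joint ranges: [-169.22, 169.22], [-14.56, 117.87], [-87.37, 89.26], [10.42, 133.3], [-82.24, 262.24], [0.94, 117.77], [-172.7, 172.7]. Speed limits (degrees/s): [136.94, 136.94, 172.46, 172.46, 180, 180, 180].

### API

Orientations are given as a 3x3 rotation matrix whose columns are the frame's x, y, z axes.
In Python, from plant import r gives the robot as it stands.
- The arm moves only by the tool servo_tool, never from a script. Its argument "plan" is a list of rows, each a list of 3 entries, a list of its own where there are three numbers: the turn, a rotation vector about the world's x, y, z in units of 5 degrees (1.0 is 5 degrees), then the shift along the world's x, y, z in units of 40 mm (1.0 is 40 mm), then the closure in counts, from 0 (fully open) to 255 (shut). A call has 1 to 5 rows; each row shifts and turns the commanded pose from where the row before left it; what a row does not reach is not made up. A row lasts 1/10 s, in which the tool goes at most 50 mm and 8.59 degrees, less where a joint would pass 70% of its speed; a pose out of reach is approached as far as the arm can. A call is refused whole if a number of a shift passes 1 or a number of a turn 1, either way. A call with a gripper value outside its range is refused whole. The fingers move at their own pace and stop on an object; "grip_force" is the grip in N (left out, the last holds). Time passes only in rows, so rows that do not move let the fingers close. It gives the time, the measured TCP pose, the force, the opening and the grip force at its end, in the units of the state.
- r.get_state(): the state, without advancing time (a new reading comes with each control period).
- r.capture(name): name is "scene" or "top" or "wrist"; returns (picture, depth): 384x512x3 uint8, red, green, blue; 384x512 float32, mm along the optical axis (not along the pixel's ray), 0 where there is no reading.
- r.calibration(name): a dict with "fx", "fy", "cx", "cy" (pixels), "origin" and "orientation" of the camera in the world. Camera axes: x right, y down, z forward; pixel columns grow to the right and rows downward; lengths in mm; the calibration is good to about 2 mm. A picture is of the moment at which its call begins: read the wrist's pose just before it. calibration takes no time and is no camera call; for the wrist camera it gives the pose at the moment of the call.
- r.sign_off(): hands the job in; it is judged then, once.
The state is a dict: "clock": time; "joint_pos": joint angles; "dq": joint speeds; "effort": joint torques, N m; "tool_pos": TCP position; "orientation": TCP orientation; "contact_force": force on the tool from outside, world axes, zero at the start; "moment": the same for the moment, N m; "gripper_width": opening from 0.0 (shut) to 1.0 (fully open); "grip_force": force on a finger pad.
Only numpy, scipy, OpenCV 4.12 (cv2) and the standard library are available. Lean on these libraries where they do the work, as an engineer would, in place of code of your own. Each camera call takes 0.05 s, during which the arm holds its last target. There are 200 camera calls.

### The job

Lay the red reject tin on its side in the bin's sloping side chute and let go, so that it rolls down against the closed lid. Then press the red pedal right down to its stop, firmly but without forcing it, and keep it down until the tin has rolled into the bin, then ease the pedal back up slowly so that the lid closes without slamming. Move the lid only with the pedal, and leave the calculator, stapler and spray bottle where they are.

Things in the scene. Friction and masses are not known exactly. Their poses are not given: they have to be found in the camera images.
- bin: Countertop roll-in pedal bin, green steel box 160 mm (x) by 180 mm (y), rim 163 mm high, fixed to the desk. Origin: centre of its underside. The -x face is the front with the red pedal, the +y side has the chute. Inside 152 by 172 mm, inner floor 30 mm above the desk. More than about 25 N on the bin or pedal bends it.
- pedal_nominal (a point): Point fixed on the bin at bin (-150, -30, 75) mm: nominal place of the top centre of the pedal's red tread at rest (tread 50 mm in x, 60 in y, 8 thick). The tread sits on a height screw: it is really up to 10 mm higher or lower, all through the stroke; no reading tells it, so feel for it. From rest it sinks 32 mm to a rigid stop, where the force climbs steeply.
- pedal_pivot (a point): Point fixed on the bin at bin (-30, -30, 70) mm: middle of the pedal's level hinge axis, along bin y, 120 mm behind the tread. A spring and the lid's weight push the tread up against the hand with 6 to 12 N over the whole stroke of 0.27 rad. If let go, it flies up and the lid slams; slow easing up in 2 s or more keeps the lid gentle.
- chute_load (a point): Point on the chute's floor at bin (-37, 180, 119) mm where a tin is best laid; axes as the bin's. Steel trough, 74 mm wide inside, walls 20 mm high, sloping down 12 degrees along bin -y: floor from y = 271 mm (138 high, end wall) to y = 90 (100 high). A tin laid with its axis along bin x rolls 6 cm down until it leans on the yellow flap of the shut lid.
- tin: Rejected tin, red with a yellow band, 52 mm diameter, 60 mm long, about 0.1 kg, lying on its side. Origin: its centre; its x axis is the tin's axis. It rolls.
- rest: Blue inspection rest fixed to the desk, plate 90 mm (x) by 110 mm (y), 4 mm thick, with two low ridges (tops 8.5 mm above the desk, 18 mm either side of the middle) along its x that keep the tin from rolling. Origin: centre of the underside. At the start the tin lies in it along the rest's x, its centre 30 mm above the desk.
- lid: Steel lid of the bin, 166 by 194 mm, 5 mm thick, hinged on the bin's rear (+x) rim 163 mm high, with a yellow flap 78 mm (x) by 56 mm high hanging from its +y edge that shuts the mouth of the chute. Origin on the hinge line in the middle of the bin's width. Do not touch it: it is moved by the pedal.
- lid_angle (a joint): Lid angle in rad: 0 shut, 1.20 fully open (pedal on its stop). It is linked to the pedal at a fixed ratio of 4.44: lid angle = 4.44 x pedal angle.
- calculator: Black calculator, 140 x 85 x 18 mm, lying loose on the desk; leave alone. Origin: centre of the underside.
- stapler: Blue and dark grey stapler, 130 x 36 x 46 mm, loose on the desk; leave alone. Origin: centre of the underside.
- spray: Green spray bottle with a white head, 72 mm diameter, 200 mm high, standing loose; leave alone. Origin: centre of the underside.
There are look-alikes about, which are no part of the job. There is more than one size of the tin; the one meant has the size given above.

How it is judged:
By the outcome, as a careful person would: the job done as asked, in the order asked, and still so for the second after the job is handed in, with the robot touching nothing.
It also fails if it takes over 72 s, if anything falls off the work surface, if the arm or the gripper's body presses on something with over 40 N, if the wrist force passes 120 N, or if a joint passes its speed limit or range.

## Working session

There is one attempt and no reset: what is moved stays moved. The work goes in short steps, Python scripts to look and compute and a tool call to move; the robot and the scene stay as the last step left them, time stands still between calls to the robot, and variables do not carry over. Pictures are saved under pics/ and viewed, at most 10 in all, crops included, and the job is handed in when it is done.

Besides the shell and the picture viewer there is one more tool, called after "Call:" by a JSON object that holds its "method" and its "body", one argument or row to a line. servo_tool: Moves the arm, as the interface text tells. Its arguments: {"type":"object","properties":{"plan":{"type":"array","items":{"type":"array"}},"grip_force":{"type":"number"}},"required":["plan"]}

```bash
mkdir -p pics; ls; cat > h.py <<'E'
import numpy as np, cv2
from plant import r
def snap(n,f):
    im,d=r.capture(n); cv2.imwrite(f'pics/{f}.png',cv2.cvtColor(im,cv2.COLOR_RGB2BGR)); np.savez(f'pics/{f}.npz',im=im,d=d,**{k:np.array(v) for k,v in r.calibration(n).items()})
    return im,d
def cloud(f):
    q=np.load(f'pics/{f}.npz'); d=q['d']; v,u=np.mgrid[:d.shape[0],:d.shape[1]]
    P=np.stack([(u-q['cx'])/q['fx']*d,(v-q['cy'])/q['fy']*d,d],-1)@q['orientation'].T+q['origin']
    P[d==0]=np.nan
    return q['im'],P
E
python3 - <<'E'
from h import *
a,_=snap('top','top1'); b,_=snap('scene','sc1')
s=r.get_state(); print(s, r.tcp_to_grasp)
for n in('top','scene'):print(r.calibration(n))
E
```

```text
pics
{'clock': 0.1, 'joint_pos': array([66.01314511, 22.01060496,  0.93984133, 78.55516055, -0.36112276,
       79.53737063, -2.6663344 ]), 'dq': array([-0.0579749 , -0.04788204,  0.05233134, -0.16457017, -0.06375583,
       -0.01638905,  0.04491121]), 'effort': array([ 3.57334677e-03, -6.29128933e+01,  8.47701821e-01, -3.72756672e+01,
        1.68507895e-02,  1.04752005e-02, -1.03493090e-05]), 'tool_pos': array([ 217.52960317, -585.39095717,  201.67827385]), 'orientation': array([[ 9.37385534e-01,  3.48292908e-01, -6.40362662e-04],
       [ 3.48293496e-01, -9.37384119e-01,  1.62913540e-03],
       [-3.28494819e-05, -1.75016211e-03, -9.99998468e-01]]), 'contact_force': array([-0.18253081,  0.29128321,  0.91961191]), 'moment': array([ 0.08004342,  0.02267161, -0.04700081]), 'grip_force': 0.0, 'gripper_width': 1.0042229519628803} 18.700000000000003
{'fx': 358.1767985654697, 'fy': 358.1767985654697, 'cx': 263.58742653636904, 'cy': 190.406048598206, 'origin': array([ 484.67456957,  -24.44309757, 1074.3019645 ]), 'orientation': array([[-0.01982458, -0.99823517,  0.05597803],
       [-0.99975241,  0.02035833,  0.0089808 ],
       [-0.01010457, -0.05578613, -0.99839161]])}
{'fx': 475.36149311349794, 'fy': 475.36149311349794, 'cx': 259.2832525844833, 'cy': 197.959463546734, 'origin': array([1076.91774096,  544.92294686, 1028.04604509]), 'orientation': array([[-0.73757625,  0.51805824, -0.43312462],
       [ 0.67522096,  0.55859815, -0.48171024],
       [-0.00761134, -0.64775285, -0.76181251]])}
```

View pics/top1.png

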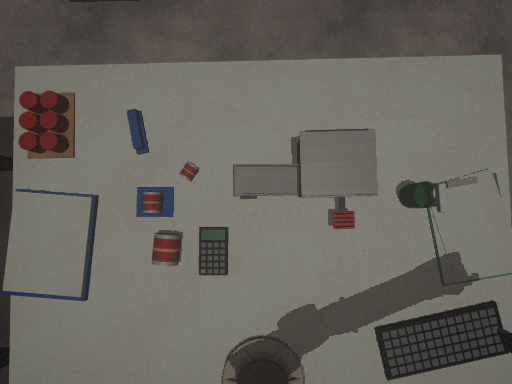

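View pics/sc1.png

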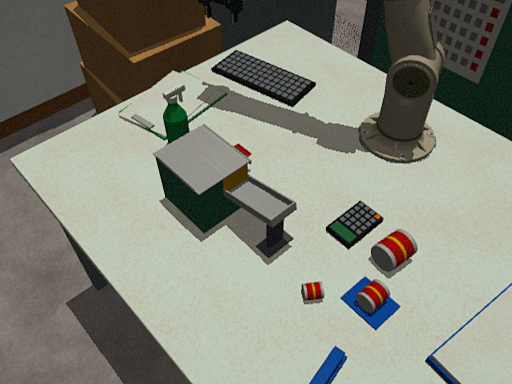

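The top view shows the tin on the blue rest at (152,202), the bin lid at (338,162), the chute at (266,180), the red pedal at (344,219) and the calculator at (213,250). The larger tin at (166,248) and the smaller one at (189,171) are look-alikes.

```bash
python3 - <<'E'
from h import *
im,P=cloud('top1')
hsv=cv2.cvtColor(im,cv2.COLOR_RGB2HSV)
def rect(m,name,nc=1):
    n,l,s,c=cv2.connectedComponentsWithStats(m.astype('uint8'))
    for i in sorted(range(1,n),key=lambda i:-s[i,4])[:nc]:
        Q=P[l==i]; Q=Q[~np.isnan(Q).any(1)]
        print(name,s[i],'med',np.median(Q,0).round(1),'rect xy',[np.round(x,1) for x in cv2.minAreaRect(Q[:,:2].astype('float32'))])
z=P[...,2]; sub=np.zeros(z.shape,bool)
def box(r0,r1,c0,c1):
    m=np.zeros(z.shape,bool); m[r0:r1,c0:c1]=1; return m
rect(box(110,205,285,390)&(z>155)&(z<185),'lid')
rect(box(150,205,220,302)&(z>85)&(z<155),'chute')
H,S,V=hsv[...,0],hsv[...,1],hsv[...,2]
red=((H<10)|(H>170))&(S>120)&(V>60)
rect(box(205,235,325,365)&(z>50)&(z<100),'pedal')
rect(box(205,235,325,365)&red,'pedalred',3)
rect(box(180,225,130,180)&(H>100)&(H<130)&(S>100),'rest')
rect(box(180,225,130,180)&(z>18),'tin')
rect(box(225,275,145,190)&(z>18),'bigtin')
rect(box(155,185,175,205)&(z>12),'small')
rect(box(220,280,195,235)&(z>10),'calc')
rect(box(100,160,120,155)&(z>15),'stapler')
rect(box(170,215,390,445)&(z>30),'spray')
for c in range(230,304,6): print(c,P[180,c].round(0))
for rr in range(160,200,4): print(rr,P[rr,266].round(0))
E
```

```text
lid [ 299  129   79   69 5109] med [ 601.6 -206.6  166.5] rect xy [array([ 603.3, -207. ]), array([173.3, 194.7]), np.float64(0.3)]
chute [ 233  164   68   32 2078] med [568.5 -25.3 121. ] rect xy [array([566.1, -23.8]), array([ 81.2, 177.4]), np.float64(0.4)]
pedal [333 205  22  24 414] med [ 456.4 -236.7   64.7] rect xy [array([ 463.5, -238.2]), array([60.3, 64.8]), np.float64(88.8)]
pedalred [333 211  22  18 242] med [ 456.2 -236.8   64.8] rect xy [array([ 455.1, -237.5]), array([58.9, 47.7]), np.float64(89.2)]
rest [137 187  36  30 558] med [518.9 290.    2.8] rect xy [array([518.5, 313. ]), array([107.3,  87.3]), np.float64(88.7)]
tin [142 192  20  21 389] med [515.5 305.3  50.4] rect xy [array([515.9, 312.3]), array([52.6, 58.3]), np.float64(88.8)]
bigtin [152 233  29  33 858] med [382.3 260.2  67.6] rect xy [array([380.8, 268.1]), array([73.4, 86.2]), np.float64(83.9)]
small [179 162  20  20 222] med [603.9 202.7  35.3] rect xy [array([604.9, 204.9]), array([38.1, 46.2]), np.float64(55.4)]
calc [ 199  227   29   48 1376] med [369.8 137.4  15.7] rect xy [array([370.2, 137.5]), array([ 83.5, 137.9]), np.float64(89.1)]
stapler [127 109  17  41 442] med [732.2 357.3  43.2] rect xy [array([732.1, 360.7]), array([120.5,  26.8]), np.float64(9.7)]
spray [ 402  181   43   31 1019] med [ 515.5 -437.5  129.1] rect xy [array([ 514.6, -442.3]), array([80.8, 54.5]), np.float64(3.0)]
230 [578.  86.   0.]
236 [566.  56. 135.]
242 [566.  40. 133.]
248 [566.  25. 129.]
254 [566.   9. 125.]
260 [566.  -7. 123.]
266 [566. -23. 119.]
272 [566. -39. 114.]
278 [566. -55. 110.]
284 [566. -72. 108.]
290 [566. -88. 105.]
296 [ 566. -104.  102.]
302 [ 560. -114.  166.]
160 [637. -24.  -4.]
164 [606. -24. 138.]
168 [598. -24. 118.]
172 [588. -23. 116.]
176 [577. -23. 119.]
180 [566. -23. 119.]
184 [555. -23. 117.]
188 [545. -22. 118.]
192 [534. -22. 119.]
196 [528. -22.   2.]
```

Call:
{"method": "servo_tool", "body": {
  "plan": [
    [[0, 0, -0.41], [0.6, 0.95, 0.15], 0],
    [[0, 0, -0.41], [0.6, 0.95, 0.15], 0],
    [[0, 0, -0.41], [0.6, 0.95, 0.15], 0],
    [[0, 0, -0.41], [0.6, 0.95, 0.15], 0],
    [[0, 0, -0.41], [0.6, 0.95, 0.15], 0]
  ]
}}

```text
clock: 0.6
tool_pos: [338.3, -394.0, 232.5]
orientation: [[0.985, 0.175, -0.0], [0.175, -0.985, 0.0], [-0.0, -0.0, -1.0]]
contact_force: [0.4, -1.1, 0.1]
gripper_width: 1.0
grip_force: 0.0
```

Call:
{"method": "servo_tool", "body": {
  "plan": [
    [[0, 0, -0.41], [0.6, 0.95, 0.15], 0],
    [[0, 0, -0.41], [0.6, 0.95, 0.15], 0],
    [[0, 0, -0.41], [0.6, 0.95, 0.15], 0],
    [[0, 0, -0.41], [0.6, 0.95, 0.15], 0],
    [[0, 0, -0.41], [0.6, 0.95, 0.15], 0]
  ]
}}

```text
clock: 1.1
tool_pos: [458.2, -204.1, 262.6]
orientation: [[1.0, -0.004, -0.0], [-0.004, -1.0, 0.0], [-0.0, -0.0, -1.0]]
contact_force: [0.4, -1.4, -0.4]
gripper_width: 0.998
grip_force: 0.0
```

Call:
{"method": "servo_tool", "body": {
  "plan": [
    [[0, 0, 0], [0.1, 1, 0], 0],
    [[0, 0, 0], [0.1, 1, 0], 0],
    [[0, 0, 0], [0.1, 1, 0], 0],
    [[0, 0, 0], [0.1, 1, 0], 0],
    [[0, 0, 0], [0.1, 1, 0], 0]
  ]
}}

```text
clock: 1.6
tool_pos: [477.4, -4.2, 262.4]
orientation: [[1.0, -0.002, -0.0], [-0.002, -1.0, -0.0], [-0.0, 0.0, -1.0]]
contact_force: [0.3, 0.1, -0.2]
gripper_width: 0.998
grip_force: 0.0
```

Call:
{"method": "servo_tool", "body": {
  "plan": [
    [[0, 0, 0], [0.1, 1, 0], 0],
    [[0, 0, 0], [0.1, 1, 0], 0],
    [[0, 0, 0], [0.1, 1, 0], 0],
    [[0, 0, 0], [0.1, 1, 0], 0],
    [[0, 0, 0], [0, 0, 0], 0]
  ]
}}

```text
clock: 2.1
tool_pos: [492.2, 160.8, 262.3]
orientation: [[1.0, 0.007, -0.001], [0.007, -1.0, 0.003], [-0.001, -0.003, -1.0]]
contact_force: [-0.3, -0.6, 0.4]
gripper_width: 1.0
grip_force: 0.0
```

Call:
{"method": "servo_tool", "body": {
  "plan": [
    [[0, 0, 0], [0.15, 0.8, -0.3], 0],
    [[0, 0, 0], [0.15, 0.8, -0.3], 0],
    [[0, 0, 0], [0.15, 0.8, -0.3], 0],
    [[0, 0, 0], [0.15, 0.8, -0.3], 0],
    [[0, 0, 0], [0, 0, -0.3], 0]
  ]
}}

```text
clock: 2.6
tool_pos: [516.2, 286.9, 201.2]
orientation: [[1.0, 0.004, -0.002], [0.004, -1.0, 0.002], [-0.002, -0.002, -1.0]]
contact_force: [-0.3, -0.5, 0.9]
gripper_width: 0.998
grip_force: 0.0
```

```bash
python3 - <<'E'
from h import *
snap('wrist','w1'); print(r.get_state()['tool_pos'])
im,P=cloud('w1'); z=P[...,2]
hsv=cv2.cvtColor(im,cv2.COLOR_RGB2HSV);H,S,V=cv2.split(hsv)
m=(z>15)&(z<70)
n,l,s,c=cv2.connectedComponentsWithStats(m.astype('uint8'))
for i in range(1,n):
    if s[i,4]>500:
        Q=P[l==i]; print(s[i],np.median(Q,0).round(1),Q[:,2].max(),cv2.minAreaRect(Q[:,:2].astype('float32')))
E
```

```text
[515.93350072 283.83248337 198.98620179]
[ 303   52   54   57 1691] [607.3 204.5  34.3] 39.527354320594384 ((606.307861328125, 202.013671875), (40.55850601196289, 46.47758102416992), 55.209205627441406)
[ 463   95   48   51 1801] [567.3  35.   46. ] 69.98873344969394 ((566.3727416992188, 34.92233657836914), (49.997432708740234, 3.4940543174743652), 0.08149805665016174)
[    0   128   103   191 15730] [446.  547.3  28.4] 31.246754207493495 ((413.4339294433594, 553.6162109375), (131.30599975585938, 281.8414001464844), 78.1718978881836)
[ 213  133   46   58 2434] [519.6 307.9  49.6] 55.37787281385948 ((516.3984985351562, 309.23126220703125), (52.34379577636719, 60.41172409057617), 88.36161804199219)
[ 240  225   64   85 3257] [404.4 273.1  60.1] 69.99258370689353 ((381.5960998535156, 266.2265930175781), (74.86222839355469, 88.09281921386719), 84.03923034667969)
```

View pics/w1.png

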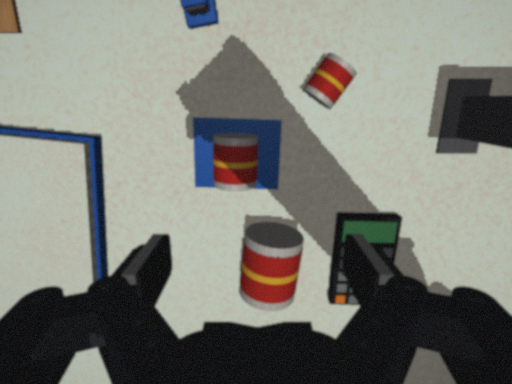

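The wrist view confirms that the 52 x 60 mm tin is on the rest at (236,161). The larger tin is at (271,265), well clear of the descent.

Call:
{"method": "servo_tool", "body": {
  "plan": [
    [[0, 0, -0.3], [0, 0.35, -0.6], 0],
    [[0, 0, 0], [0, 0.32, -0.6], 0],
    [[0, 0, 0], [0, 0, -0.7], 0],
    [[0, 0, 0], [0, 0, -0.7], 0],
    [[0, 0, 0], [0, 0, 0], 0]
  ]
}}

```text
clock: 3.15
tool_pos: [516.1, 305.6, 94.6]
orientation: [[1.0, -0.03, -0.006], [-0.03, -1.0, -0.005], [-0.006, 0.005, -1.0]]
contact_force: [0.1, -0.2, 0.6]
gripper_width: 0.999
grip_force: 0.0
```

Call:
{"method": "servo_tool", "body": {
  "plan": [
    [[0, 0, 0], [0, 0.08, -0.5], 0],
    [[0, 0, 0], [0, 0.05, -0.5], 0],
    [[0, 0, 0], [0, 0, -0.5], 0],
    [[0, 0, 0], [0, 0, -0.4], 0],
    [[0, 0, 0], [0, 0, 0], 0]
  ]
}}

```text
clock: 3.65
tool_pos: [517.3, 312.6, 21.3]
orientation: [[1.0, -0.029, -0.002], [-0.029, -1.0, -0.002], [-0.002, 0.002, -1.0]]
contact_force: [-0.9, -0.5, 0.3]
gripper_width: 1.001
grip_force: 0.0
```

Call:
{"method": "servo_tool", "body": {
  "plan": [
    [[0, 0, 0], [0, -0.02, -0.2], 0],
    [[0, 0, 0], [0, 0, 0], 0],
    [[0, 0, 0], [0, 0, 0], 255],
    [[0, 0, 0], [0, 0, 0], 255],
    [[0, 0, 0], [0, 0, 0], 255]
  ],
  "grip_force": 35
}}

```text
clock: 4.15
tool_pos: [518.0, 313.6, 15.1]
orientation: [[1.0, -0.028, 0.001], [-0.028, -1.0, 0.0], [0.001, -0.0, -1.0]]
contact_force: [-0.7, -0.3, -1.4]
gripper_width: 0.513
grip_force: 0.0
```

Call:
{"method": "servo_tool", "body": {
  "plan": [
    [[0, 0, 0], [0, 0, 0], 255],
    [[0, 0, 0], [0, 0, 0], 255],
    [[0, 0, 0], [0, 0, 0], 255],
    [[0, 0, 0], [0, 0, 0], 255],
    [[0, 0, 0], [0, 0, 0], 255]
  ]
}}

```text
clock: 4.65
tool_pos: [518.1, 313.8, 15.3]
orientation: [[1.0, -0.028, 0.001], [-0.028, -1.0, 0.001], [0.001, -0.001, -1.0]]
contact_force: [-1.6, -0.7, 6.0]
gripper_width: 0.448
grip_force: 29.5
```

```bash
python3 - <<'E'
from h import *
snap('wrist','w2'); snap('scene','s2')
a=cv2.imread('pics/w2.png'); b=cv2.imread('pics/s2.png')[230:350,310:470]
cv2.imwrite('pics/c2.png',np.hstack([cv2.resize(a,(400,300)),cv2.resize(b,(400,300))]))
s=r.get_state();print(s['tool_pos'],s['gripper_width'],s['grip_force'],s['contact_force'])
E
```

```text
[518.0682865  313.76782376  15.32440471] 0.4463661377441169 29.529722929000854 [-1.53992619  0.07299624  5.32308619]
```

View pics/c2.png

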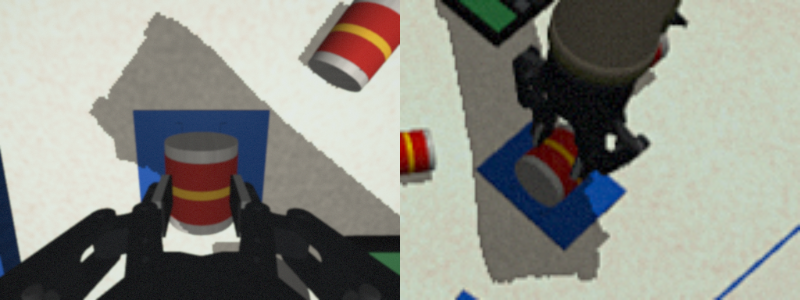

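The pads are on either side of the yellow band (wrist half at (200,195)), so the grip looks centred. I'll do a short test lift.

Call:
{"method": "servo_tool", "body": {
  "plan": [
    [[0, 0, 0], [0, 0, 0.25], 255],
    [[0, 0, 0], [0, 0, 0.25], 255],
    [[0, 0, 0], [0, 0, 0.5], 255],
    [[0, 0, 0], [0, 0, 0.5], 255],
    [[0, 0, 0], [0, 0, 0], 255]
  ],
  "grip_force": 40
}}

```text
clock: 5.25
tool_pos: [519.4, 314.8, 78.3]
orientation: [[1.0, -0.028, 0.005], [-0.028, -1.0, 0.003], [0.005, -0.003, -1.0]]
contact_force: [1.4, 1.2, -1.3]
gripper_width: 0.441
grip_force: 31.5
```

```bash
python3 - <<'E'
from h import *
s=r.get_state();print(s['tool_pos'],s['gripper_width'],s['grip_force'],s['contact_force'])
snap('wrist','w3'); a=cv2.imread('pics/w3.png')
cv2.imwrite('pics/c3.png',a)
im,P=cloud('w3'); H,S,V=cv2.split(cv2.cvtColor(im,cv2.COLOR_RGB2HSV))
m=((H<8)|(H>172)|((H>18)&(H<35)))&(S>130)&(V>60); m[:100]=0
n,l,st,c=cv2.connectedComponentsWithStats(m.astype('uint8'))
for i in range(1,n):
    if st[i,4]>1000: Q=P[l==i]; print(st[i],np.nanmedian(Q,0).round(1),np.nanpercentile(Q,[2,98],axis=0).round(1))
E
```

```text
[519.39492077 314.80399594  78.25981992] 0.4410419575804704 31.45383596420288 [ 1.39801114  1.2098712  -1.28457956]
[ 212  200   91   45 2766] [530.5 313.4 114.5] [[521.3 291.  102.2]
 [538.5 335.4 117.1]]
[ 219  250   77   38 2145] [504.7 314.2 114.7] [[496.1 295.5 108.1]
 [513.1 332.8 117.2]]
```

View pics/c3.png

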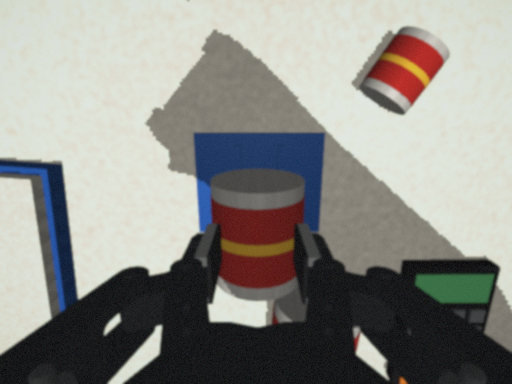

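The tin is held level, with its centre about 13 mm above the TCP. I'll carry it to the chute.

Call:
{"method": "servo_tool", "body": {
  "plan": [
    [[0, 0, 0.1], [0, 0, 0.7], 255],
    [[0, 0, 0.1], [0, 0, 0.9], 255],
    [[0, 0, 0.1], [0, -0.2, 0.9], 255],
    [[0, 0, 0.1], [0.1, -0.5, 0.7], 255],
    [[0, 0, 0], [0.15, -0.8, 0.3], 255]
  ]
}}

```text
clock: 5.8
tool_pos: [527.4, 255.7, 217.0]
orientation: [[1.0, 0.011, 0.002], [0.011, -1.0, 0.003], [0.002, -0.003, -1.0]]
contact_force: [0.4, -0.8, -1.2]
gripper_width: 0.444
grip_force: 31.6
```

Call:
{"method": "servo_tool", "body": {
  "plan": [
    [[0, 0, 0], [0.15, -0.9, 0], 255],
    [[0, 0, 0], [0.15, -0.9, 0], 255],
    [[0, 0, 0], [0.15, -0.9, 0], 255],
    [[0, 0, 0], [0.15, -0.9, 0], 255],
    [[0, 0, 0], [0.15, -0.9, 0], 255]
  ]
}}

```text
clock: 6.3
tool_pos: [557.3, 71.6, 213.6]
orientation: [[1.0, 0.007, -0.001], [0.007, -1.0, -0.0], [-0.001, 0.0, -1.0]]
contact_force: [0.8, -0.2, -0.1]
gripper_width: 0.441
grip_force: 31.6
```

Call:
{"method": "servo_tool", "body": {
  "plan": [
    [[0, 0, 0], [0.15, -0.9, 0], 255],
    [[0, 0, 0], [0.05, -0.7, 0], 255],
    [[0, 0, 0], [0, -0.3, 0], 255],
    [[0, 0, 0], [0, 0, 0], 255],
    [[0, 0, 0], [0, 0, 0], 255]
  ]
}}

```text
clock: 6.8
tool_pos: [565.4, -0.9, 214.2]
orientation: [[1.0, 0.008, -0.001], [0.008, -1.0, 0.001], [-0.001, -0.001, -1.0]]
contact_force: [-0.2, 0.6, -1.6]
gripper_width: 0.441
grip_force: 31.6
```

Call:
{"method": "servo_tool", "body": {
  "plan": [
    [[0, 0, 0], [0.06, -0.3, -0.3], 255],
    [[0, 0, 0], [0, -0.3, -0.4], 255],
    [[0, 0, 0], [0, 0, -0.4], 255],
    [[0, 0, 0], [0, 0, 0], 255],
    [[0, 0, 0], [0, 0, 0], 255]
  ]
}}

```text
clock: 7.3
tool_pos: [567.9, -25.8, 170.2]
orientation: [[1.0, 0.008, -0.001], [0.008, -1.0, 0.001], [-0.001, -0.001, -1.0]]
contact_force: [0.4, 0.7, -0.9]
gripper_width: 0.443
grip_force: 31.6
```

```bash
python3 - <<'E'
from h import *
s=r.get_state();print(s['tool_pos'],s['gripper_width'])
snap('wrist','w4')
im,P=cloud('w4'); H,S,V=cv2.split(cv2.cvtColor(im,cv2.COLOR_RGB2HSV))
m=((H<8)|(H>172)|((H>18)&(H<35)))&(S>130)&(V>60); m[:100]=0
n,l,st,c=cv2.connectedComponentsWithStats(m.astype('uint8'))
for i in range(1,n):
    if st[i,4]>1000: Q=P[l==i]; print(st[i],np.nanmedian(Q,0).round(1),np.nanpercentile(Q,[2,98],axis=0).round(1))
# chute walls across x at y~30
z=P[...,2]
for y0 in(20,40):
  k=(abs(P[...,1]-y0)<3)&(z>60); Q=P[k]; o=np.argsort(Q[:,0]); Q=Q[o]
  w=Q[Q[:,2]>137+(y0-20)*.21]; print(y0,Q[:,0].min(),Q[:,0].max(),np.unique(w[:,0].round(0)),np.median(Q[:,2]))
E
```

```text
[567.94265064 -25.76482232 170.24640447] 0.44293707814754557
[ 355  146   39  115 2866] [ 572.4 -111.3  139.8] [[ 533.2 -111.9  110.3]
 [ 607.3 -110.6  160.4]]
[ 212  200   91   45 2780] [580.4 -25.7 209. ] [[571.1 -47.8 196.8]
 [588.4  -3.1 211.7]]
[ 219  250   77   38 2146] [554.4 -26.  209.4] [[545.9 -44.8 202.7]
 [562.9  -7.3 211.7]]
20 536.7941164322659 609.0369263985349 [554. 555. 556. 557. 558. 559. 560. 561. 562. 563. 564. 565. 566. 567.
 568. 569. 570. 571. 572. 573. 574. 575. 576. 577. 578. 579. 580. 581.
 582. 605. 606. 607. 608. 609.] 270.70392731737275
40 526.350429016951 608.8605262549406 [526. 527. 528. 529. 530. 531. 532. 578. 579. 605. 606. 607. 608. 609.] 133.79111395313993
```

View pics/w4.png

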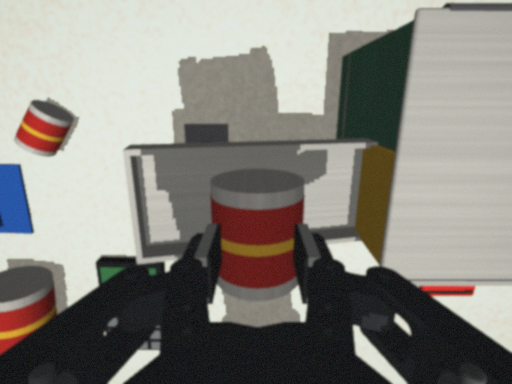

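The tin hangs over the chute, centred between the walls, with the yellow flap at (375,200). I'll lower it until it touches.

Call:
{"method": "servo_tool", "body": {
  "plan": [
    [[0, 0, 0], [0, 0, -0.35], 255],
    [[0, 0, 0], [0, 0, -0.35], 255],
    [[0, 0, 0], [0, 0, -0.15], 255],
    [[0, 0, 0], [0, 0, 0], 255],
    [[0, 0, 0], [0, 0, 0], 255]
  ]
}}

```text
clock: 7.85
tool_pos: [568.1, -26.6, 136.5]
orientation: [[1.0, 0.007, -0.0], [0.007, -1.0, 0.0], [-0.0, -0.0, -1.0]]
contact_force: [-0.1, 0.4, 0.4]
gripper_width: 0.442
grip_force: 31.6
```

Call:
{"method": "servo_tool", "body": {
  "plan": [
    [[0, 0, 0], [0, 0, -0.05], 255],
    [[0, 0, 0], [0, 0, 0], 255]
  ]
}}

```text
clock: 8.05
tool_pos: [568.3, -26.6, 134.8]
orientation: [[1.0, 0.007, 0.001], [0.007, -1.0, 0.0], [0.001, -0.0, -1.0]]
contact_force: [-0.6, 0.1, -0.6]
gripper_width: 0.444
grip_force: 31.6
```

Call:
{"method": "servo_tool", "body": {
  "plan": [
    [[0, 0, 0], [0, 0, -0.03], 255],
    [[0, 0, 0], [0, 0, 0], 255]
  ]
}}

```text
clock: 8.25
tool_pos: [568.2, -26.6, 133.4]
orientation: [[1.0, 0.007, 0.0], [0.007, -1.0, 0.0], [0.0, -0.0, -1.0]]
contact_force: [0.9, -1.2, -0.2]
gripper_width: 0.442
grip_force: 31.6
```

Call:
{"method": "servo_tool", "body": {
  "plan": [
    [[0, 0, 0], [0, 0, -0.03], 255],
    [[0, 0, 0], [0, 0, 0], 255]
  ]
}}

```text
clock: 8.45
tool_pos: [568.1, -26.6, 132.1]
orientation: [[1.0, 0.007, -0.0], [0.007, -1.0, 0.0], [-0.0, -0.0, -1.0]]
contact_force: [0.3, 0.6, -1.0]
gripper_width: 0.444
grip_force: 31.6
```

Call:
{"method": "servo_tool", "body": {
  "plan": [
    [[0, 0, 0], [0, 0, -0.03], 255],
    [[0, 0, 0], [0, 0, 0], 255]
  ]
}}

```text
clock: 8.65
tool_pos: [568.3, -26.7, 131.2]
orientation: [[1.0, 0.007, 0.0], [0.007, -1.0, -0.0], [0.0, 0.0, -1.0]]
contact_force: [-1.6, -0.3, 1.9]
gripper_width: 0.443
grip_force: 32.6
```

Call:
{"method": "servo_tool", "body": {
  "plan": [
    [[0, 0, 0], [0, 0, 0], 110],
    [[0, 0, 0], [0, 0, 0], 90],
    [[0, 0, 0], [0, 0, 0], 60],
    [[0, 0, 0], [0, 0, 0], 30],
    [[0, 0, 0], [0, 0, 0], 0]
  ]
}}

```text
clock: 9.15
tool_pos: [568.1, -26.6, 130.9]
orientation: [[1.0, 0.007, -0.0], [0.007, -1.0, 0.0], [-0.0, -0.0, -1.0]]
contact_force: [-1.2, 0.1, -0.2]
gripper_width: 0.995
grip_force: 0.0
```

Call:
{"method": "servo_tool", "body": {
  "plan": [
    [[0, 0, 0], [0, 0, 0], 0],
    [[0, 0, 0], [0, 0, 0.05], 0],
    [[0, 0, 0], [0, 0, 0.2], 0],
    [[0, 0, 0], [0, 0, 0.3], 0],
    [[0, 0, 0], [0, 0, 0.4], 0]
  ]
}}

```text
clock: 9.65
tool_pos: [568.0, -26.6, 169.9]
orientation: [[1.0, 0.007, -0.0], [0.007, -1.0, 0.0], [-0.0, -0.0, -1.0]]
contact_force: [0.1, 0.0, -0.7]
gripper_width: 0.997
grip_force: 0.0
```

Call:
{"method": "servo_tool", "body": {
  "plan": [
    [[0, 0, 0], [0, 0, 0.7], 0],
    [[0, 0, 0], [0, 0, 0.7], 0],
    [[0, 0, 0], [0, 0, 0.7], 0],
    [[0, 0, 0], [0, 0, 0], 0],
    [[0, 0, 0], [0, 0, 0], 0]
  ]
}}

```text
clock: 10.15
tool_pos: [568.7, -26.5, 254.5]
orientation: [[1.0, 0.007, 0.003], [0.007, -1.0, -0.0], [0.003, 0.0, -1.0]]
contact_force: [-0.4, -0.6, -0.7]
gripper_width: 1.004
grip_force: 0.0
```

```bash
python3 - <<'E'
from h import *
s=r.get_state();print(s['tool_pos'],s['gripper_width'])
snap('scene','s5'); snap('wrist','w5')
cv2.imwrite('pics/c5.png',np.hstack([cv2.resize(cv2.imread('pics/w5.png'),(400,300)),cv2.resize(cv2.imread('pics/s5.png')[110:270,130:340],(400,300))]))
im,P=cloud('w5'); H,S,V=cv2.split(cv2.cvtColor(im,cv2.COLOR_RGB2HSV))
m=((H<8)|(H>172))&(S>130)&(V>60)
n,l,st,c=cv2.connectedComponentsWithStats(m.astype('uint8'))
for i in range(1,n):
    if st[i,4]>300: Q=P[l==i]; print(st[i],np.nanmedian(Q,0).round(1),np.nanpercentile(Q,[2,98],axis=0).round(1))
E
```

```text
[568.66042799 -26.47590572 254.48479472] 1.0040997578262656
[289 154  53  22 895] [579.5 -80.6 155.3] [[ 571.4 -106.5  138.5]
 [ 587.5  -59.9  159. ]]
[289 179  51  22 827] [554.2 -80.7 155.1] [[ 546.  -106.4  138.9]
 [ 562.1  -60.2  159. ]]
[387 233  46  24 970] [ 451.3 -235.6   65. ] [[ 434.  -263.2   63.1]
 [ 467.3 -208.7   66.9]]
[ 30 260  58  29 841] [398.1 249.2  69. ] [[385.2  42.7  39.6]
 [578.7 286.7 339.4]]
```

View pics/c5.png

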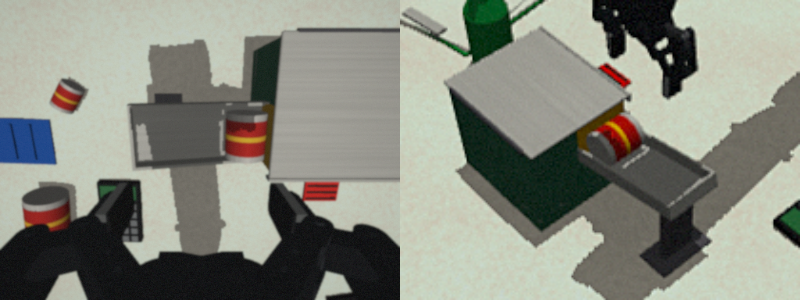

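The tin leans on the yellow flap (wrist half at (247,135), scene half at (613,135)). Next is the pedal, with the fingers shut.

Call:
{"method": "servo_tool", "body": {
  "plan": [
    [[0, 0, 0], [-0.6, -0.9, 0], 255],
    [[0, 0, 0], [-0.6, -0.9, 0], 255],
    [[0, 0, 0], [-0.6, -0.9, 0], 255],
    [[0, 0, 0], [-0.6, -0.9, 0], 255],
    [[0, 0, 0], [-0.55, -0.9, 0], 255]
  ]
}}

```text
clock: 10.75
tool_pos: [448.2, -207.8, 252.1]
orientation: [[1.0, 0.006, -0.001], [0.006, -1.0, 0.001], [-0.001, -0.001, -1.0]]
contact_force: [0.4, -0.9, 0.6]
gripper_width: 0.142
grip_force: 0.0
```

Call:
{"method": "servo_tool", "body": {
  "plan": [
    [[0, 0, 0], [0, -0.75, -0.4], 255],
    [[0, 0, 0], [0, 0, -0.9], 255],
    [[0, 0, 0], [0, 0, -0.9], 255],
    [[0, 0, 0], [0, 0, -0.9], 255],
    [[0, 0, 0], [0, 0, 0], 255]
  ]
}}

```text
clock: 11.25
tool_pos: [446.1, -234.9, 123.5]
orientation: [[1.0, 0.007, -0.009], [0.007, -1.0, 0.005], [-0.009, -0.005, -1.0]]
contact_force: [-0.2, 1.0, -0.4]
gripper_width: -0.0
grip_force: 0.0
```

```bash
python3 - <<'E'
from h import *
s=r.get_state();print(s['tool_pos'],s['gripper_width'],s['contact_force'],r.calibration('wrist')['origin'])
snap('top','t6');im,P=cloud('t6');z=P[...,2]
k=z[60:240,285:400]>170; Q=P[60:240,285:400][k]; print(np.percentile(Q,[0,5,50,95,100],axis=0).round(0))
E
```

```text
[ 446.1001443  -234.94548408  123.51792296] -0.00039777657809022263 [-0.24947928  1.01404132 -0.39648676] [ 518.91297536 -235.58031548  293.48002486]
[[ 419. -301.  170.]
 [ 438. -214.  240.]
 [ 464. -197.  524.]
 [ 506. -180.  567.]
 [ 686. -110.  572.]]
```

```bash
python3 -c "
from plant import r
print(r.get_state()['joint_pos'].round(1), r.get_state()['clock'])"
```

```text
[ 42.6  12.  -21.  102.    4.6  67.2 -69.3] 11.3
```

The wrist camera sits 73 mm ahead at lid-swing height, so I'll turn the tool 90° to clear the lid.

Call:
{"method": "servo_tool", "body": {
  "plan": [
    [[0, 0, 1], [0, 0, 0], 255],
    [[0, 0, 1], [0, 0, 0], 255],
    [[0, 0, 1], [0, 0, 0], 255],
    [[0, 0, 1], [0, 0, 0], 255],
    [[0, 0, 1], [0, 0, 0], 255]
  ]
}}

```text
clock: 11.8
tool_pos: [451.4, -237.1, 131.5]
orientation: [[0.902, 0.432, 0.003], [0.432, -0.902, -0.001], [0.002, 0.002, -1.0]]
contact_force: [0.4, 0.4, 0.3]
gripper_width: -0.002
grip_force: 0.0
```

Call:
{"method": "servo_tool", "body": {
  "plan": [
    [[0, 0, 1], [0, 0, 0], 255],
    [[0, 0, 1], [0, 0, 0], 255],
    [[0, 0, 1], [0, 0, 0], 255],
    [[0, 0, 1], [0, 0, 0], 255],
    [[0, 0, 1], [0, 0, 0], 255]
  ]
}}

```text
clock: 12.3
tool_pos: [451.3, -237.1, 131.5]
orientation: [[0.635, 0.773, 0.003], [0.773, -0.635, -0.002], [0.0, 0.003, -1.0]]
contact_force: [-0.6, -0.5, 0.0]
gripper_width: 0.002
grip_force: 0.0
```

Call:
{"method": "servo_tool", "body": {
  "plan": [
    [[0, 0, 1], [0, 0, 0], 255],
    [[0, 0, 1], [0, 0, 0], 255],
    [[0, 0, 1], [0, 0, 0], 255],
    [[0, 0, 1], [0, 0, 0], 255],
    [[0, 0, 1], [0, 0, 0], 255]
  ]
}}

```text
clock: 12.8
tool_pos: [451.3, -237.1, 131.5]
orientation: [[0.249, 0.969, 0.002], [0.969, -0.249, -0.002], [-0.001, 0.003, -1.0]]
contact_force: [-0.1, 0.1, 0.3]
gripper_width: -0.001
grip_force: 0.0
```

Call:
{"method": "servo_tool", "body": {
  "plan": [
    [[0, 0, 1], [0, 0, -0.3], 255],
    [[0, 0, 1], [0.05, 0, -0.3], 255],
    [[0, 0, 1], [0, 0, -0.2], 255],
    [[0, 0, 0], [0, 0, 0], 255],
    [[0, 0, 0], [0, 0, 0], 255]
  ]
}}

```text
clock: 13.3
tool_pos: [453.0, -237.1, 98.6]
orientation: [[-0.004, 1.0, 0.002], [1.0, 0.004, -0.001], [-0.001, 0.002, -1.0]]
contact_force: [-0.2, -0.5, -0.3]
gripper_width: 0.001
grip_force: 0.0
```

Call:
{"method": "servo_tool", "body": {
  "plan": [
    [[0, 0, 0], [0, 0, -0.2], 255],
    [[0, 0, 0], [0, 0, -0.1], 255],
    [[0, 0, 0], [0, 0, -0.1], 255],
    [[0, 0, 0], [0, 0, -0.1], 255],
    [[0, 0, 0], [0, 0, 0], 255]
  ]
}}

```text
clock: 13.8
tool_pos: [451.7, -236.4, 76.3]
orientation: [[-0.007, 1.0, -0.001], [1.0, 0.007, 0.001], [0.001, -0.001, -1.0]]
contact_force: [0.6, 0.0, 0.3]
gripper_width: 0.003
grip_force: 0.0
```

Call:
{"method": "servo_tool", "body": {
  "plan": [
    [[0, 0, 0], [0, 0, -0.05], 255],
    [[0, 0, 0], [0, 0, -0.05], 255],
    [[0, 0, 0], [0, 0, 0], 255]
  ]
}}

```text
clock: 14.1
tool_pos: [452.0, -236.6, 72.7]
orientation: [[-0.007, 1.0, -0.0], [1.0, 0.007, 0.0], [0.0, -0.0, -1.0]]
contact_force: [-0.1, -0.5, -1.1]
gripper_width: 0.007
grip_force: 0.0
```

Call:
{"method": "servo_tool", "body": {
  "plan": [
    [[0, 0, 0], [0, 0, -0.05], 255],
    [[0, 0, 0], [0, 0, -0.05], 255],
    [[0, 0, 0], [0, 0, 0], 255]
  ]
}}

```text
clock: 14.4
tool_pos: [452.0, -236.6, 68.7]
orientation: [[-0.007, 1.0, -0.0], [1.0, 0.007, 0.0], [0.0, -0.0, -1.0]]
contact_force: [0.2, -0.7, 0.1]
gripper_width: 0.003
grip_force: 0.0
```

Call:
{"method": "servo_tool", "body": {
  "plan": [
    [[0, 0, 0], [0, 0, -0.05], 255],
    [[0, 0, 0], [0, 0, -0.025], 255],
    [[0, 0, 0], [0, 0, 0], 255]
  ]
}}

```text
clock: 14.7
tool_pos: [452.0, -236.6, 65.8]
orientation: [[-0.007, 1.0, -0.0], [1.0, 0.007, 0.0], [0.0, -0.0, -1.0]]
contact_force: [0.5, -0.7, 0.3]
gripper_width: 0.002
grip_force: 0.0
```

Call:
{"method": "servo_tool", "body": {
  "plan": [
    [[0, 0, 0], [0, 0, -0.025], 255],
    [[0, 0, 0], [0, 0, -0.025], 255],
    [[0, 0, 0], [0, 0, 0], 255]
  ]
}}

```text
clock: 15.0
tool_pos: [452.1, -236.6, 63.8]
orientation: [[-0.007, 1.0, -0.0], [1.0, 0.007, 0.0], [0.0, -0.0, -1.0]]
contact_force: [-0.0, 0.9, -0.4]
gripper_width: 0.0
grip_force: 0.0
```

Call:
{"method": "servo_tool", "body": {
  "plan": [
    [[0, 0, 0], [0, 0, -0.05], 255],
    [[0, 0, 0], [0, 0, -0.025], 255],
    [[0, 0, 0], [0, 0, 0], 255]
  ]
}}

```text
clock: 15.3
tool_pos: [452.0, -236.6, 60.8]
orientation: [[-0.007, 1.0, -0.0], [1.0, 0.007, 0.0], [0.0, -0.0, -1.0]]
contact_force: [-0.9, -0.0, 0.6]
gripper_width: -0.001
grip_force: 0.0
```

```bash
python3 - <<'E'
from h import *
snap('wrist','w7'); snap('scene','s7')
cv2.imwrite('pics/c7.png',np.hstack([cv2.resize(cv2.imread('pics/w7.png'),(400,300)),cv2.resize(cv2.imread('pics/s7.png')[60:270,130:410],(400,300))]))
s=r.get_state();print(s['tool_pos'],s['contact_force'])
E
```

```text
[ 452.13468675 -236.62096519   60.95759962] [ 0.37584496  0.70600648 -0.23406015]
```

View pics/c7.png

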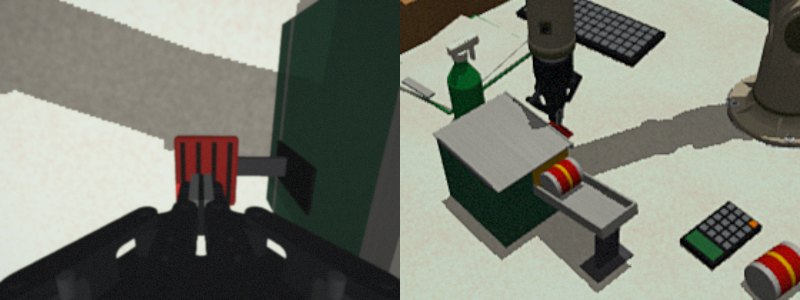

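The fingertips are over the middle of the tread (wrist half at (203,180)) and not yet pressing, with the lid still shut. I'll carry on down.

Call:
{"method": "servo_tool", "body": {
  "plan": [
    [[0, 0, 0], [0, 0, -0.03], 255],
    [[0, 0, 0], [0, 0, -0.03], 255],
    [[0, 0, 0], [0, 0, 0], 255]
  ]
}}

```text
clock: 15.7
tool_pos: [452.0, -236.6, 58.4]
orientation: [[-0.007, 1.0, -0.0], [1.0, 0.007, 0.0], [0.0, -0.0, -1.0]]
contact_force: [-0.2, 0.2, -0.4]
gripper_width: 0.004
grip_force: 0.0
```

Call:
{"method": "servo_tool", "body": {
  "plan": [
    [[0, 0, 0], [0, 0, -0.03], 255],
    [[0, 0, 0], [0, 0, -0.03], 255],
    [[0, 0, 0], [0, 0, 0], 255]
  ]
}}

```text
clock: 16.0
tool_pos: [452.0, -236.6, 56.0]
orientation: [[-0.007, 1.0, -0.0], [1.0, 0.007, 0.0], [0.0, -0.0, -1.0]]
contact_force: [0.2, 0.2, 0.7]
gripper_width: -0.0
grip_force: 0.0
```

Call:
{"method": "servo_tool", "body": {
  "plan": [
    [[0, 0, 0], [0, 0, -0.03], 255],
    [[0, 0, 0], [0, 0, -0.03], 255],
    [[0, 0, 0], [0, 0, 0], 255]
  ]
}}

```text
clock: 16.3
tool_pos: [452.0, -236.6, 53.6]
orientation: [[-0.007, 1.0, -0.0], [1.0, 0.007, 0.0], [0.0, -0.0, -1.0]]
contact_force: [-0.2, -0.5, -0.0]
gripper_width: 0.001
grip_force: 0.0
```

```bash
python3 - <<'E'
from h import *
snap('wrist','w8');im,P=cloud('w8'); H,S,V=cv2.split(cv2.cvtColor(im,cv2.COLOR_RGB2HSV))
m=((H<8)|(H>172))&(S>130)&(V>60)
n,l,st,c=cv2.connectedComponentsWithStats(m.astype('uint8'))
for i in range(1,n):
    if st[i,4]>300: Q=P[l==i]; print(st[i],np.nanmedian(Q,0).round(1),np.nanpercentile(Q,[2,98],axis=0).round(1))
snap('scene','s8');im,P=cloud('s8')
q=P[100:215,150:260].reshape(-1,3); q=q[(q[:,0]>525)&(q[:,0]<540)&(q[:,1]<-115)&(q[:,1]>-290)&(q[:,2]>100)]; print('lid front z',np.percentile(q[:,2],[50,90,98]))
s=r.get_state();print(s['tool_pos'],s['contact_force'],s['effort'].round(1))
E
```

```text
[ 222  177   85   93 3919] [ 457.5 -223.9   65.6] [[ 432.  -256.2   63.8]
 [ 478.8 -207.9   88.7]]
lid front z [168.09832141 170.26419049 171.84495002]
[ 452.12799191 -236.62395077   53.75633949] [-0.11487384 -0.45990941 -0.03131866] [  0.  -48.5  -5.3 -31.7   0.   -0.   -0. ]
```

```bash
python3 - <<'E'
from h import *
im,P=cloud('w8')
for rr in range(180,290,10): print(rr,[ (int(im[rr,c].max()),*P[rr,c].round(0).astype(int)) for c in (244,252,260,268,276)])
cv2.imwrite('pics/c8.png',cv2.resize(cv2.imread('pics/w8.png')[150:300,170:370],(800,600),interpolation=cv2.INTER_CUBIC))
E
```

```text
180 [(116, np.int64(444), np.int64(-209), np.int64(65)), (115, np.int64(448), np.int64(-209), np.int64(64)), (118, np.int64(453), np.int64(-209), np.int64(64)), (122, np.int64(457), np.int64(-209), np.int64(65)), (120, np.int64(462), np.int64(-209), np.int64(66))]
190 [(134, np.int64(444), np.int64(-215), np.int64(65)), (32, np.int64(448), np.int64(-214), np.int64(67)), (132, np.int64(453), np.int64(-214), np.int64(66)), (133, np.int64(458), np.int64(-215), np.int64(65)), (38, np.int64(462), np.int64(-215), np.int64(66))]
200 [(132, np.int64(444), np.int64(-221), np.int64(66)), (39, np.int64(448), np.int64(-221), np.int64(66)), (129, np.int64(453), np.int64(-221), np.int64(65)), (131, np.int64(458), np.int64(-220), np.int64(66)), (39, np.int64(462), np.int64(-220), np.int64(66))]
210 [(132, np.int64(444), np.int64(-227), np.int64(65)), (40, np.int64(448), np.int64(-227), np.int64(66)), (133, np.int64(453), np.int64(-227), np.int64(65)), (132, np.int64(458), np.int64(-227), np.int64(66)), (44, np.int64(462), np.int64(-226), np.int64(67))]
220 [(131, np.int64(444), np.int64(-233), np.i
[... 1210 characters left out ...]
808)), (30, np.int64(456), np.int64(-225), np.int64(124)), (28, np.int64(459), np.int64(-223), np.int64(127))]
270 [(28, np.int64(447), np.int64(-224), np.int64(131)), (27, np.int64(450), np.int64(-227), np.int64(127)), (37, np.int64(453), np.int64(-232), np.int64(119)), (16, np.int64(455), np.int64(-224), np.int64(132)), (28, np.int64(458), np.int64(-225), np.int64(131))]
280 [(33, np.int64(447), np.int64(-225), np.int64(137)), (26, np.int64(450), np.int64(-232), np.int64(127)), (35, np.int64(453), np.int64(-237), np.int64(119)), (28, np.int64(455), np.int64(-225), np.int64(137)), (23, np.int64(458), np.int64(-225), np.int64(137))]<stdin>:3: RuntimeWarning: invalid value encountered in cast
```

View pics/c8.png

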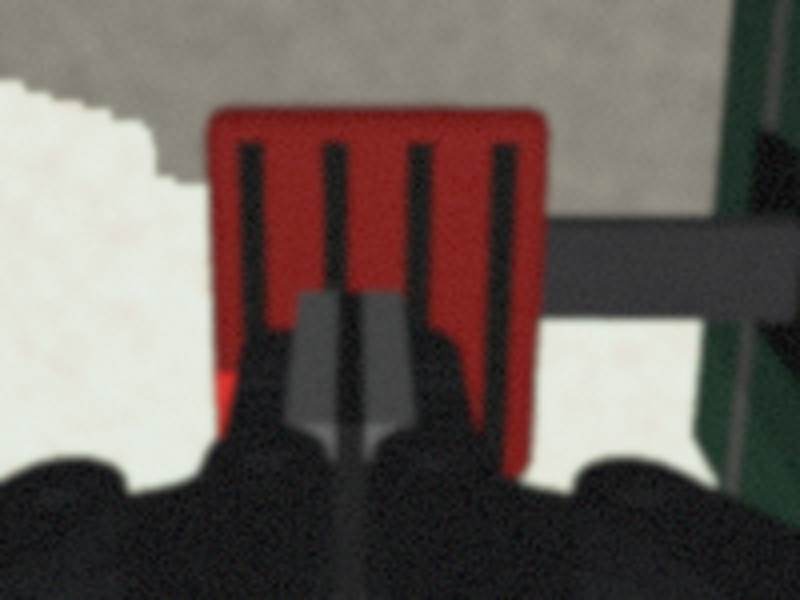

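The wrist depth puts the real fingertips (pad ends at crop (350,300), z≈90) about 35 mm above the reported TCP. That fits the grip on the tin near its top. Contact should come at a reported TCP height of about 29, so I'll keep feeling, shifted slightly away from the lid.

Call:
{"method": "servo_tool", "body": {
  "plan": [
    [[0, 0, 0], [-0.1, 0, -0.1], 255],
    [[0, 0, 0], [0, 0, -0.1], 255],
    [[0, 0, 0], [0, 0, -0.1], 255],
    [[0, 0, 0], [0, 0, -0.05], 255],
    [[0, 0, 0], [0, 0, 0], 255]
  ]
}}

```text
clock: 16.9
tool_pos: [447.9, -236.4, 39.3]
orientation: [[-0.007, 1.0, -0.001], [1.0, 0.007, 0.001], [0.001, -0.001, -1.0]]
contact_force: [0.2, -0.6, 0.1]
gripper_width: -0.005
grip_force: 0.0
```

Call:
{"method": "servo_tool", "body": {
  "plan": [
    [[0, 0, 0], [0, 0, -0.05], 255],
    [[0, 0, 0], [0, 0, -0.05], 255],
    [[0, 0, 0], [0, 0, 0], 255]
  ]
}}

```text
clock: 17.2
tool_pos: [448.5, -236.7, 36.2]
orientation: [[-0.007, 1.0, 0.001], [1.0, 0.007, -0.0], [-0.0, 0.001, -1.0]]
contact_force: [-1.4, 0.1, 7.4]
gripper_width: 0.0
grip_force: 3.1
```

Call:
{"method": "servo_tool", "body": {
  "plan": [
    [[0, 0, 0], [0, 0, -0.05], 255],
    [[0, 0, 0], [0, 0, 0], 255]
  ]
}}

```text
clock: 17.4
tool_pos: [448.7, -236.7, 34.4]
orientation: [[-0.007, 1.0, 0.001], [1.0, 0.007, -0.001], [-0.001, 0.001, -1.0]]
contact_force: [-0.8, 1.0, 5.9]
gripper_width: -0.003
grip_force: 3.2
```

Call:
{"method": "servo_tool", "body": {
  "plan": [
    [[0, 0, 0], [0, 0, -0.05], 255],
    [[0, 0, 0], [0, 0, 0], 255]
  ]
}}

```text
clock: 17.6
tool_pos: [448.8, -236.7, 32.4]
orientation: [[-0.007, 1.0, 0.001], [1.0, 0.007, -0.001], [-0.001, 0.001, -1.0]]
contact_force: [-1.5, 0.9, 6.6]
gripper_width: -0.001
grip_force: 3.3
```

Call:
{"method": "servo_tool", "body": {
  "plan": [
    [[0, 0, 0], [0, 0, -0.04], 255],
    [[0, 0, 0], [0, 0, -0.04], 255],
    [[0, 0, 0], [0, 0, -0.04], 255],
    [[0, 0, 0], [0, 0, -0.04], 255],
    [[0, 0, 0], [0, 0, -0.04], 255]
  ]
}}

```text
clock: 18.1
tool_pos: [449.5, -236.7, 24.9]
orientation: [[-0.007, 1.0, 0.002], [1.0, 0.007, -0.001], [-0.001, 0.002, -1.0]]
contact_force: [-0.6, 1.3, 8.5]
gripper_width: 0.001
grip_force: 4.2
```

Call:
{"method": "servo_tool", "body": {
  "plan": [
    [[0, 0, 0], [0, 0, -0.04], 255],
    [[0, 0, 0], [0, 0, -0.04], 255],
    [[0, 0, 0], [0, 0, -0.04], 255],
    [[0, 0, 0], [0, 0, -0.04], 255],
    [[0, 0, 0], [0, 0, -0.04], 255]
  ]
}}

```text
clock: 18.6
tool_pos: [450.7, -236.8, 17.4]
orientation: [[-0.007, 1.0, 0.004], [1.0, 0.008, -0.001], [-0.001, 0.004, -1.0]]
contact_force: [2.8, 0.9, 9.2]
gripper_width: -0.002
grip_force: 4.4
```

Call:
{"method": "servo_tool", "body": {
  "plan": [
    [[0, 0, 0], [0, 0, -0.04], 255],
    [[0, 0, 0], [0, 0, -0.04], 255],
    [[0, 0, 0], [0, 0, -0.04], 255],
    [[0, 0, 0], [0, 0, 0], 255]
  ]
}}

```text
clock: 19.0
tool_pos: [451.4, -236.8, 12.8]
orientation: [[-0.008, 1.0, 0.006], [1.0, 0.008, -0.002], [-0.002, 0.006, -1.0]]
contact_force: [3.7, 2.8, 9.1]
gripper_width: -0.003
grip_force: 4.4
```

Call:
{"method": "servo_tool", "body": {
  "plan": [
    [[0, 0, 0], [0, 0, -0.04], 255],
    [[0, 0, 0], [0, 0, -0.04], 255],
    [[0, 0, 0], [0, 0, 0], 255]
  ]
}}

```text
clock: 19.3
tool_pos: [451.7, -236.9, 9.8]
orientation: [[-0.008, 1.0, 0.006], [1.0, 0.008, -0.002], [-0.002, 0.006, -1.0]]
contact_force: [3.7, 1.1, 9.2]
gripper_width: -0.0
grip_force: 4.4
```

Call:
{"method": "servo_tool", "body": {
  "plan": [
    [[0, 0, 0], [0, 0, -0.04], 255],
    [[0, 0, 0], [0, 0, -0.03], 255],
    [[0, 0, 0], [0, 0, 0], 255]
  ]
}}

```text
clock: 19.6
tool_pos: [451.5, -237.1, 6.9]
orientation: [[-0.008, 1.0, 0.006], [1.0, 0.008, -0.002], [-0.002, 0.006, -1.0]]
contact_force: [3.9, 1.6, 9.6]
gripper_width: -0.002
grip_force: 4.3
```

Call:
{"method": "servo_tool", "body": {
  "plan": [
    [[0, 0, 0], [0, 0, -0.02], 255],
    [[0, 0, 0], [0, 0, 0], 255]
  ]
}}

```text
clock: 19.8
tool_pos: [451.6, -237.1, 6.3]
orientation: [[-0.008, 1.0, 0.006], [1.0, 0.008, -0.002], [-0.002, 0.006, -1.0]]
contact_force: [3.5, 1.0, 9.4]
gripper_width: -0.001
grip_force: 4.3
```

Call:
{"method": "servo_tool", "body": {
  "plan": [
    [[0, 0, 0], [0, 0, -0.02], 255],
    [[0, 0, 0], [0, 0, 0], 255]
  ]
}}

```text
clock: 20.0
tool_pos: [451.8, -237.1, 5.5]
orientation: [[-0.008, 1.0, 0.007], [1.0, 0.008, -0.002], [-0.002, 0.006, -1.0]]
contact_force: [4.0, 0.9, 10.2]
gripper_width: 0.004
grip_force: 4.4
```

Call:
{"method": "servo_tool", "body": {
  "plan": [
    [[0, 0, 0], [0, 0, -0.02], 255],
    [[0, 0, 0], [0, 0, 0], 255]
  ]
}}

```text
clock: 20.2
tool_pos: [451.7, -237.1, 4.7]
orientation: [[-0.008, 1.0, 0.006], [1.0, 0.008, -0.002], [-0.002, 0.006, -1.0]]
contact_force: [3.7, 1.2, 9.6]
gripper_width: 0.0
grip_force: 4.3
```

Call:
{"method": "servo_tool", "body": {
  "plan": [
    [[0, 0, 0], [0, 0, -0.02], 255],
    [[0, 0, 0], [0, 0, 0], 255]
  ]
}}

```text
clock: 20.4
tool_pos: [451.9, -237.2, 4.4]
orientation: [[-0.008, 1.0, 0.007], [1.0, 0.008, -0.002], [-0.003, 0.007, -1.0]]
contact_force: [1.8, 1.7, 14.5]
gripper_width: -0.001
grip_force: 6.5
```

At the stop: the force is climbing. A touch more, then hold.

Call:
{"method": "servo_tool", "body": {
  "plan": [
    [[0, 0, 0], [0, 0, -0.01], 255],
    [[0, 0, 0], [0, 0, 0], 255],
    [[0, 0, 0], [0, 0, 0], 255],
    [[0, 0, 0], [0, 0, 0], 255],
    [[0, 0, 0], [0, 0, 0], 255]
  ]
}}

```text
clock: 20.9
tool_pos: [452.0, -237.2, 4.2]
orientation: [[-0.008, 1.0, 0.007], [1.0, 0.008, -0.003], [-0.003, 0.007, -1.0]]
contact_force: [0.3, 2.4, 16.8]
gripper_width: -0.002
grip_force: 8.1
```

Call:
{"method": "servo_tool", "body": {
  "plan": [
    [[0, 0, 0], [0, 0, 0], 255],
    [[0, 0, 0], [0, 0, 0], 255],
    [[0, 0, 0], [0, 0, 0], 255],
    [[0, 0, 0], [0, 0, 0], 255],
    [[0, 0, 0], [0, 0, 0], 255]
  ]
}}

```text
clock: 21.4
tool_pos: [452.0, -237.2, 4.2]
orientation: [[-0.008, 1.0, 0.007], [1.0, 0.008, -0.003], [-0.003, 0.007, -1.0]]
contact_force: [1.5, 2.1, 17.1]
gripper_width: -0.003
grip_force: 8.1
```

```bash
python3 - <<'E'
from h import *
snap('scene','s9');snap('top','t9')
cv2.imwrite('pics/c9.png',np.hstack([cv2.resize(cv2.imread('pics/s9.png')[60:270,130:410],(400,300)),cv2.resize(cv2.imread('pics/t9.png')[100:250,210:410],(400,300))]))
E
```

```text
(no output)
```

View pics/c9.png

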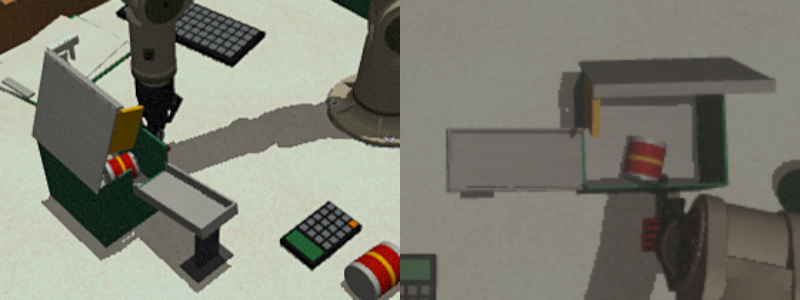

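The tin lies inside the bin (top half at (643,157)) and the lid is fully open. I'll ease the pedal up slowly.

Call:
{"method": "servo_tool", "body": {
  "plan": [
    [[0, 0, 0], [0, 0, 0.01], 255],
    [[0, 0, 0], [0, 0, 0.02], 255],
    [[0, 0, 0], [0, 0, 0.02], 255],
    [[0, 0, 0], [0, 0, 0.02], 255],
    [[0, 0, 0], [0, 0, 0.02], 255]
  ]
}}

```text
clock: 22.0
tool_pos: [451.1, -237.1, 7.0]
orientation: [[-0.007, 1.0, 0.005], [1.0, 0.007, -0.002], [-0.002, 0.005, -1.0]]
contact_force: [2.1, 0.6, 9.3]
gripper_width: 0.003
grip_force: 4.3
```

Call:
{"method": "servo_tool", "body": {
  "plan": [
    [[0, 0, 0], [0, 0, 0.02], 255],
    [[0, 0, 0], [0, 0, 0.02], 255],
    [[0, 0, 0], [0, 0, 0.02], 255],
    [[0, 0, 0], [0, 0, 0.02], 255],
    [[0, 0, 0], [0, 0, 0.02], 255]
  ]
}}

```text
clock: 22.5
tool_pos: [450.2, -237.1, 10.6]
orientation: [[-0.007, 1.0, 0.004], [1.0, 0.007, -0.002], [-0.002, 0.004, -1.0]]
contact_force: [0.6, 0.5, 8.9]
gripper_width: 0.0
grip_force: 4.2
```

Call:
{"method": "servo_tool", "body": {
  "plan": [
    [[0, 0, 0], [0, 0, 0.02], 255],
    [[0, 0, 0], [0, 0, 0.02], 255],
    [[0, 0, 0], [0, 0, 0.02], 255],
    [[0, 0, 0], [0, 0, 0.02], 255],
    [[0, 0, 0], [0, 0, 0.02], 255]
  ]
}}

```text
clock: 23.0
tool_pos: [449.4, -237.1, 14.2]
orientation: [[-0.007, 1.0, 0.002], [1.0, 0.007, -0.001], [-0.001, 0.002, -1.0]]
contact_force: [-0.4, 0.6, 8.7]
gripper_width: -0.004
grip_force: 4.2
```

Call:
{"method": "servo_tool", "body": {
  "plan": [
    [[0, 0, 0], [0, 0, 0.02], 255],
    [[0, 0, 0], [0, 0, 0.02], 255],
    [[0, 0, 0], [0, 0, 0.02], 255],
    [[0, 0, 0], [0, 0, 0.02], 255],
    [[0, 0, 0], [0, 0, 0.02], 255]
  ]
}}

```text
clock: 23.5
tool_pos: [448.7, -237.1, 17.9]
orientation: [[-0.007, 1.0, 0.001], [1.0, 0.007, -0.001], [-0.001, 0.001, -1.0]]
contact_force: [-2.2, 0.4, 7.5]
gripper_width: -0.002
grip_force: 4.1
```

Call:
{"method": "servo_tool", "body": {
  "plan": [
    [[0, 0, 0], [0, 0, 0.02], 255],
    [[0, 0, 0], [0, 0, 0.02], 255],
    [[0, 0, 0], [0, 0, 0.02], 255],
    [[0, 0, 0], [0, 0, 0.02], 255],
    [[0, 0, 0], [0, 0, 0.02], 255]
  ]
}}

```text
clock: 24.0
tool_pos: [448.1, -237.1, 21.6]
orientation: [[-0.006, 1.0, -0.0], [1.0, 0.006, -0.001], [-0.001, -0.0, -1.0]]
contact_force: [-3.4, -0.2, 8.3]
gripper_width: 0.002
grip_force: 4.0
```

Call:
{"method": "servo_tool", "body": {
  "plan": [
    [[0, 0, 0], [0, 0, 0.02], 255],
    [[0, 0, 0], [0, 0, 0.02], 255],
    [[0, 0, 0], [0, 0, 0.02], 255],
    [[0, 0, 0], [0, 0, 0.02], 255],
    [[0, 0, 0], [0, 0, 0.02], 255]
  ]
}}

```text
clock: 24.5
tool_pos: [447.6, -237.1, 25.5]
orientation: [[-0.006, 1.0, -0.001], [1.0, 0.006, -0.001], [-0.001, -0.001, -1.0]]
contact_force: [-5.2, 0.2, 7.5]
gripper_width: -0.0
grip_force: 3.9
```

Call:
{"method": "servo_tool", "body": {
  "plan": [
    [[0, 0, 0], [0, 0, 0.02], 255],
    [[0, 0, 0], [0, 0, 0.02], 255],
    [[0, 0, 0], [0, 0, 0.02], 255],
    [[0, 0, 0], [0, 0, 0.02], 255],
    [[0, 0, 0], [0, 0, 0.02], 255]
  ]
}}

```text
clock: 25.0
tool_pos: [447.2, -237.1, 29.3]
orientation: [[-0.006, 1.0, -0.002], [1.0, 0.006, -0.0], [-0.0, -0.002, -1.0]]
contact_force: [-6.6, 0.1, 7.1]
gripper_width: -0.0
grip_force: 3.8
```

Call:
{"method": "servo_tool", "body": {
  "plan": [
    [[0, 0, 0], [0, 0, 0.015], 255],
    [[0, 0, 0], [0, 0, 0.015], 255],
    [[0, 0, 0], [0, 0, 0.015], 255],
    [[0, 0, 0], [0, 0, 0.015], 255],
    [[0, 0, 0], [0, 0, 0.015], 255]
  ]
}}

```text
clock: 25.5
tool_pos: [446.9, -237.1, 32.2]
orientation: [[-0.006, 1.0, -0.002], [1.0, 0.006, -0.0], [-0.0, -0.002, -1.0]]
contact_force: [-5.8, -0.4, 6.9]
gripper_width: -0.0
grip_force: 3.7
```

Call:
{"method": "servo_tool", "body": {
  "plan": [
    [[0, 0, 0], [0, 0, 0.012], 255],
    [[0, 0, 0], [0, 0, 0.012], 255],
    [[0, 0, 0], [0, 0, 0.012], 255],
    [[0, 0, 0], [0, 0, 0.012], 255],
    [[0, 0, 0], [0, 0, 0.012], 255]
  ]
}}

```text
clock: 26.0
tool_pos: [447.0, -237.1, 34.5]
orientation: [[-0.006, 1.0, -0.002], [1.0, 0.006, -0.0], [-0.0, -0.002, -1.0]]
contact_force: [-5.8, -0.4, 6.9]
gripper_width: 0.002
grip_force: 3.6
```

Call:
{"method": "servo_tool", "body": {
  "plan": [
    [[0, 0, 0], [0, 0, 0.012], 255],
    [[0, 0, 0], [0, 0, 0.012], 255],
    [[0, 0, 0], [0, 0, 0.012], 255],
    [[0, 0, 0], [0, 0, 0.012], 255],
    [[0, 0, 0], [0, 0, 0.012], 255]
  ]
}}

```text
clock: 26.5
tool_pos: [447.1, -237.1, 37.0]
orientation: [[-0.006, 1.0, -0.002], [1.0, 0.006, -0.0], [-0.0, -0.002, -1.0]]
contact_force: [-5.6, -0.5, 7.3]
gripper_width: -0.001
grip_force: 3.4
```

Call:
{"method": "servo_tool", "body": {
  "plan": [
    [[0, 0, 0], [0, 0, 0.012], 255],
    [[0, 0, 0], [0, 0, 0.012], 255],
    [[0, 0, 0], [0, 0, 0.012], 255],
    [[0, 0, 0], [0, 0, 0.012], 255],
    [[0, 0, 0], [0, 0, 0.012], 255]
  ]
}}

```text
clock: 27.0
tool_pos: [448.3, -236.5, 39.2]
orientation: [[-0.007, 1.0, 0.0], [1.0, 0.007, 0.0], [0.0, 0.0, -1.0]]
contact_force: [0.4, -0.9, 0.5]
gripper_width: -0.0
grip_force: 0.0
```

Contact is lost at the rest height. I'll lift clear and check.

Call:
{"method": "servo_tool", "body": {
  "plan": [
    [[0, 0, 0], [0, 0, 0.1], 255],
    [[0, 0, 0], [0, 0, 0.4], 255],
    [[0, 0, 0], [-0.3, 0, 0.8], 255],
    [[0, 0, 0], [-0.3, 0, 0.8], 255],
    [[0, 0, 0], [0, 0, 0], 255]
  ]
}}

```text
clock: 27.5
tool_pos: [425.6, -238.0, 127.6]
orientation: [[-0.006, 1.0, 0.005], [1.0, 0.006, -0.004], [-0.004, 0.005, -1.0]]
contact_force: [0.7, -0.5, 0.2]
gripper_width: 0.003
grip_force: 0.0
```

```bash
python3 - <<'E'
from h import *
snap('scene','s10');snap('top','t10')
im,P=cloud('t10'); z=P[...,2]; Q=P[130:190,305:370].reshape(-1,3); print('lid z',np.nanpercentile(Q[:,2],[2,50,98]))
for n,(a,b,c,d,h) in dict(calc=(220,280,195,235,10),stapler=(100,160,120,155,15),spray=(170,215,390,445,30)).items():
    q=P[a:b,c:d].reshape(-1,3); q=q[q[:,2]>h]; print(n,np.median(q,0).round(1))
s=r.get_state();print(s['tool_pos'],s['contact_force'],s['clock'])
E
```

```text
lid z [163.24760836 166.54130843 169.81857258]
calc [369.6 137.4  15.6]
stapler [731.8 357.4  43.3]
spray [ 514.4 -436.6  131. ]
[ 424.55571568 -237.08095666  124.02427972] [-0.54557217  0.35515155 -0.43066519] 27.6
```

The lid is shut, the three objects haven't moved and the arm is clear, so I'm handing in.

```bash
python3 -c "
from plant import r
print(r.sign_off())"
```

```text
the job is handed in; nothing more can be done
None
```

The red tin rolled into the bin, the pedal was held at its stop (about 17 N) and then eased up over about 5 s, the lid is shut, and the calculator, stapler and spray bottle are where they were; handed in at about 28 s.

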